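# Unlock the cabinet drawer with its key and open it

### The arm

A 6-joint arm with a two-finger parallel gripper is mounted at the origin on a cart in front of the work surface, level with it; the furniture and walls round the work are solid. World frame = base frame: x ahead of the robot, y to its left, z up, the work surface at z = 0. Lengths are in mm, angles in rad, forces in N, time in s.
With the tool pointing down it reaches from about 350 to 875 mm from the base axis. Payload 4.2 kg.
Tool frame: the origin (TCP) lies midway between the tips of the shut fingers; the grasp point (between the pads) lies 19 mm behind it; z points along the fingers, y is the direction in which the jaws open and shut (so a half turn about z gives the same grasp; the last joint's range is limited). The gripper opens to 85 mm and grips with 20 to 120 N. Pads are 22 mm wide; open, the fingers measure 114 mm over their backs; the gripper's body (76 mm by 85 mm) begins 54 mm behind the grasp point. The pads swing forward as they close: fully open they stand 13 mm farther back than shut.
Start: joints at [-0.959, 0.385, 0.008, 0, -1.194, -0.259], TCP at [215.969, -586.478, 231.312] pointing down, gripper open.
Joint ranges: [-3.14, 3.14], [-1.21, 2.06], [-1.07, 1.41], [-3.16, 2.05], [-2.99, -0.16], [-3.1, 3.1]. Speed limits (rad/s): [2.79, 2.79, 3.14, 3.14, 3.14, 3.14].

### API

Orientations are given as a unit quaternion [x, y, z, w].
In Python, from bench import read_state, get_image, job_done, search_frame, regions_of gives the robot as it stands.
- The arm moves only by the tool servo_tool, never from a script. Its arguments are lists of equal length, an entry for each row: "turn": the turn, a rotation vector about the world's x, y, z in rad, a list of three; "dp": the shift along the world's x, y, z in m, a list of three; "fingers": the finger opening in m, from 0 to 0.0854. In form: {"turn": [[rx, ry, rz], ...], "dp": [[tx, ty, tz], ...], "fingers": [fingers, ...]}. A call has exactly 5 rows; each row shifts and turns the pose as measured when the row begins; what a row does not reach is not made up. A row lasts 1/8 s, in which the tool goes at most 62.5 mm and 10.7 degrees, less where a joint would pass 70% of its speed; a pose out of reach is approached as far as the arm can. A call is refused whole if a number of a shift passes 0.0625 or a number of a turn 0.188, either way. A call with a gripper value outside its range is refused whole. The fingers move at their own pace and stop on an object; the grip force is fixed at half the most. Time passes only in rows, so rows that do not move let the fingers close, or fill a call up. It gives the time, the measured TCP pose, the force and the opening at its end, in the units of the state.
- read_state(): the state, without advancing time (a new reading comes with each control period).
- get_image(name): name is "scene" or "top" or "wrist"; returns a dict with "img" (384x512x3 uint8, red, green, blue), "vfov" (degrees; the focal length in pixels is half the picture's height over the tangent of half this angle, whatever the lens; pixels are square), "cx", "cy" (the principal point, pixels), "world_from_camera" (4x4, takes a point from camera to world coordinates); the wrist camera has in their place "mount" (4x4, takes a point from camera to tool coordinates, whose origin is the TCP and whose axes are the flange's). Camera axes: x right, y down, z forward; pixel columns grow to the right and rows downward; lengths in mm; the calibration is good to about 2 mm. A picture is of the moment at which its call begins: read the wrist's pose just before it. There is no depth.
- job_done(): hands the job in, once; it reports no verdict.
Trained networks look in the newest picture that a camera, given by its name, has taken for a name from the list of things; names that differ only in an ending like _2 or _b are one class to them, and where a whole thing is asked for, a point or a joint stands for the part that bears it (a point fixed in the world has none). Each returns a list of dicts, best first, with "score" (0 to 1); they miss things now and then, are a little off and sometimes report something else, mostly with a low value. They report only what shows in the picture. A call takes as long as a camera call. They do not tell look-alikes from the thing itself.
- search_frame(query, camera): "box" ([left, top, width, height] in pixels, round what is visible of it).
- regions_of(query, camera): "region" (384x512 bool, what is visible of it) and "box" ([left, top, width, height] in pixels, round what is visible of it).
The state is a dict: "clock": time; "joints": joint angles; "joint_vel": joint speeds; "joint_efforts": joint torques, N m; "position": TCP position; "ee_rot": TCP orientation; "contact_force": force on the tool from outside, world axes, zero at the start; "wrist_torque": the same for the moment, N m; "gripper_width": finger opening in mm.
Only numpy, scipy, OpenCV 4.12 (cv2) and the standard library are available. Lean on these libraries where they do the work, as an engineer would, in place of code of your own. Each camera call takes 0.05 s, during which the arm holds its last target. There are 200 camera calls.

### The job

Take the key with the flat blade from the key rack, push it fully home in the lock on top of the small cabinet, and turn it clockwise to its stop to draw back the hidden bolt. Then pull the drawer open by about 80 to 100 mm and let go, leaving the key in the lock. Leave the other key and everything else on the bench undisturbed.

Things in the scene. Friction and masses are not known exactly. Their poses are not given: they have to be found in the camera images.
- flat_key: the right key, 101 mm long, 90 g, upright in either opening of the rack. Origin at the blade's lower tip, z up. Steel blade 18 (y) x 7 mm (x), z 0 to 55 mm, the lowest 8 mm stepped down to 10 x 3 mm; shoulder 26 (x) x 32 (y) mm, z 55 to 63; black flat paddle bow 12 thick (x), 46 wide (y), z 63 to 101: pinch it across its 12 mm. A half turn leaves the key the same
- key_bow (a point): centre of the flat key's paddle bow, on its axis, 82 mm above the blade tip
- key_seat (a point): on the flat key's axis at the underside of its shoulder, 55 mm above the blade tip; it meets the point keyway when the key is fully home
- square_key: the wrong key, hanging in the other opening of the rack: a 12 x 12 mm square shaft 55 mm long, the same shoulder, a round 14 mm neck and a black T-bar handle 74 mm long. Origin at its lower tip. It does not fit the lock; leave it there
- key_rack: fixed aluminium rack 176 (y) x 90 mm (x), top plate at z = 75 mm with two openings at y = -45 and +45 mm, each 22 (y) x 16 mm (x), in which the keys hang by their shoulders. Origin at the centre of its underside. A hanging key's tip is 20 mm above the bench, its blade width along the rack's y; lift it 60 mm or more straight up to clear the plate
- cabinet: fixed white cabinet, 200 deep (x) x 260 wide (y) x 105 mm high, its drawer front facing the robot (-x). Origin at the centre of its underside, z up. Lock on its top at x = -45, y = +90 mm; a bowl stands on its top at the back, at about x = 70, y = -60 mm
- keyway (a point): centre of the keyway's mouth, 110 mm above the bench, level with the top of the lock's brass plug (34 mm square) and steel bezel; axes are the cabinet's, and turn with the plug. Slot 20.5 (y) x 9.5 mm (x), 2 mm chamfer. The key goes straight down, blade width along y, until its shoulder meets the plug; over the last 9 mm it presses a spring pin (2 N rising to 5 N) that frees the plug
- lock_plug (a joint): angle of the lock plug: 0 locked, growing clockwise seen from above to its stop at 1.31 rad; bolt clear from 1.1 on. Blocked at 0.1 until the key is within about 3 mm of fully home. Turning takes about 0.1 N m; the key has about 0.15 rad of play in the slot. Stays where it is left; once turned the pin stays down, and a released key rises 3 mm at most
- drawer_handle (a point): middle of the drawer's steel bar handle: round bar 12 mm thick, 100 mm long along the cabinet's y, 83 mm above the bench, 45 mm in front of the drawer's face (39 mm free behind the bar). At x = -149, y = -40 mm in the cabinet's frame when shut; moves with the drawer
- drawer (a joint): how far the drawer is pulled out along the cabinet's -x, in m: 0 shut, 0.12 its stop. Friction about 2 N when unlocked; it stays where it is left, and while locked it gives 2 to 3 mm
- bowl: bystander: porcelain bowl 73 mm wide, 36 mm high, loose on the cabinet's top; origin under its centre
- amber_jar: bystander: amber glass bottle 43 mm wide, 94 mm high, loose on the bench in front of the cabinet; origin under its centre
- flask: bystander: conical glass flask 63 mm wide, 112 mm high, loose on the bench between rack and back; origin under its centre
There are look-alikes about, which are no part of the job. What is shaped like the flat_key but turquoise is not meant.

How it is judged (in metres and radians):
On the way, in this order (a step that is already met when the one before it is completed fails the run):
1. the flat key is home in the lock, its shoulder within 5 mm of the plug (distance between key_seat and keyway below 0.005 m and angle between flat_key's own z axis and vertical below 0.12 rad), for 0.1 s.
2. the key has turned the lock clockwise past 1.1 rad (bolt drawn back) (value of joint lock_plug above 1.1 rad and distance between key_seat and keyway below 0.008 m), for 0.1 s.
3. the drawer is pulled open by more than 70 mm (value of joint drawer above 0.07 m), for 0.1 s.
At the end, for the whole second after the job is handed in: The drawer stands open by more than 70 mm and at rest, the lock is turned past 1.1 rad clockwise, and the flat key stands in the lock by itself, its shoulder within 8 mm of the plug, centred within 5 mm and upright within 0.15 rad (all of step 2 and value of joint drawer above 0.07 m and velocity of joint drawer between -0.005 and 0.005 m/s and horizontal distance between key_seat and keyway below 0.005 m and angle between flat_key's own z axis and vertical below 0.15 rad and linear speed of flat_key below 0.02 m/s); the robot touches nothing.
It fails at once if the square key is moved by more than 20 mm (distance of square_key from where it was at the start of the episode above 0.02 m).
It fails at once if the bowl on the cabinet is moved by more than 20 mm (distance of bowl from where it was at the start of the episode above 0.02 m).
It fails at once if the amber bottle or the flask is moved by more than 20 mm or tipped (distance of any of amber_jar, flask from where it was at the start of the episode above 0.02 m or angle between any of amber_jar, flask's own z axis and vertical above 0.3 rad).
It also fails if it takes over 64 s, if anything falls off the work surface, if the arm or the gripper's body presses on something with over 40 N, if the wrist force passes 120 N, or if a joint passes its speed limit or range.

## Working session

There is one attempt and no reset: what is moved stays moved. The work goes in short steps, Python scripts to look and compute and a tool call to move; the robot and the scene stay as the last step left them, time stands still between calls to the robot, and variables do not carry over. Pictures are saved under pics/ and viewed, about 8 in all and at most 12, crops included, and the job is handed in when it is done.

Besides the shell and the picture viewer there is one more tool, called after ">>>" by a JSON object that holds its "op" and its "data", one argument or row to a line. servo_tool: Moves the arm, as the interface text tells. Its arguments: {"type":"object","properties":{"turn":{"type":"array","items":{"type":"array","items":{"type":"number"}}},"dp":{"type":"array","items":{"type":"array","items":{"type":"number"}}},"fingers":{"type":"array","items":{"type":"number"}}},"required":["turn","dp","fingers"]}

```bash
mkdir -p pics; cat > h.py <<'E'
import numpy as np, cv2
from bench import *
from scipy.spatial.transform import Rotation as R
def cam(name):
    s=read_state(); d=get_image(name); im=d['img']; 
    f=im.shape[0]/2/np.tan(np.radians(d['vfov'])/2)
    if name=='wrist':
        T=np.eye(4); T[:3,:3]=R.from_quat(s['ee_rot']).as_matrix(); T[:3,3]=s['position']; W=T@np.array(d['mount'])
    else: W=np.array(d['world_from_camera'])
    return dict(img=im,f=f,cx=d['cx'],cy=d['cy'],W=W,name=name)
def ray(c,u,v,z):
    r=c['W'][:3,:3]@np.array([(u-c['cx'])/c['f'],(v-c['cy'])/c['f'],1]); o=c['W'][:3,3]
    return o+r*(z-o[2])/r[2]
def proj(c,p):
    q=np.linalg.inv(c['W'])@np.append(p,1); return np.array([c['cx']+c['f']*q[0]/q[2],c['cy']+c['f']*q[1]/q[2]])
def save(im,n): cv2.imwrite('pics/'+n,cv2.cvtColor(np.ascontiguousarray(im),cv2.COLOR_RGB2BGR))
E
python3 - <<'E'
from h import *
ims=[]
for n in ['scene','top']:
    c=cam(n); ims.append(c['img']); print(n,c['f'],c['cx'],c['cy'],c['W'].round(3).tolist())
    for q in ['flat_key','square_key','key_rack','cabinet','drawer_handle','lock_plug','bowl','amber_jar','flask']:
        print(q,[(np.round(b['box']).tolist(),round(b['score'],2)) for b in search_frame(q,n)[:3]])
big=[cv2.resize(i,(800,600),interpolation=cv2.INTER_CUBIC) for i in ims]
save(big[0],'scene.png'); save(big[1],'top.png')
print(read_state())
E
```

```text
scene 423.089776468574 251.74926684903733 193.8548035710251 [[-0.883, -0.367, 0.293, 244.629], [-0.47, 0.686, -0.555, 693.06], [0.003, -0.628, -0.778, 939.947], [0.0, 0.0, 0.0, 1.0]]
flat_key [([220.0, 284.0, 16.0, 26.0], 0.67), ([270.0, 317.0, 19.0, 28.0], 0.59)]
square_key [([236.0, 245.0, 13.0, 26.0], 0.48)]
key_rack [([208.0, 247.0, 58.0, 92.0], 0.84)]
cabinet [([178.0, 99.0, 116.0, 103.0], 0.66), ([220.0, 284.0, 16.0, 28.0], 0.46)]
drawer_handle [([255.0, 129.0, 43.0, 51.0], 0.94)]
lock_plug [([224.0, 154.0, 17.0, 14.0], 0.6)]
bowl [([214.0, 100.0, 25.0, 20.0], 0.97)]
amber_jar [([303.0, 205.0, 24.0, 32.0], 0.79)]
flask [([169.0, 200.0, 20.0, 40.0], 0.66)]
top 441.49196995643763 252.51191115122936 197.96830526790148 [[-0.014, -0.995, 0.096, 476.925], [-1.0, 0.013, -0.012, 107.756], [0.011, -0.096, -0.995, 1204.781], [0.0, 0.0, 0.0, 1.0]]
flat_key [([132.0, 237.0, 18.0, 12.0], 0.6), ([140.0, 282.0, 11.0, 18.0], 0.6)]
square_key [([164.0, 226.0, 29.0, 16.0], 0.54)]
key_rack [([130.0, 218.0, 72.0, 47.0], 0.87)]
cabinet [([263.0, 106.0, 106.0, 104.0], 0.72)]
drawer_handle [([292.0, 
[... 208 characters left out ...]
clock': 1.0, 'joints': array([-9.59395861e-01,  3.84685231e-01,  7.90341941e-03, -1.17814701e-05,
       -1.19402049e+00, -2.58590532e-01]), 'joint_vel': array([-0.00066291, -0.00161699, -0.0005965 ,  0.00084268,  0.00249184,
        0.00167899]), 'joint_efforts': array([-1.95032903e-04, -3.92094290e+01,  1.88616961e+01,  4.19054702e+00,
       -3.17110043e-04,  5.28527579e-06]), 'position': array([ 215.97000263, -586.47039891,  231.32059007]), 'ee_rot': array([-1.75489340e-01,  9.84481331e-01,  5.01972671e-06,  3.70745029e-06]), 'contact_force': array([ 0.72662581, -0.54688969,  0.54821155]), 'wrist_torque': array([ 0.01684915, -0.01115986,  0.0097186 ]), 'gripper_width': 85.70560043593882}
```

View pics/scene.png

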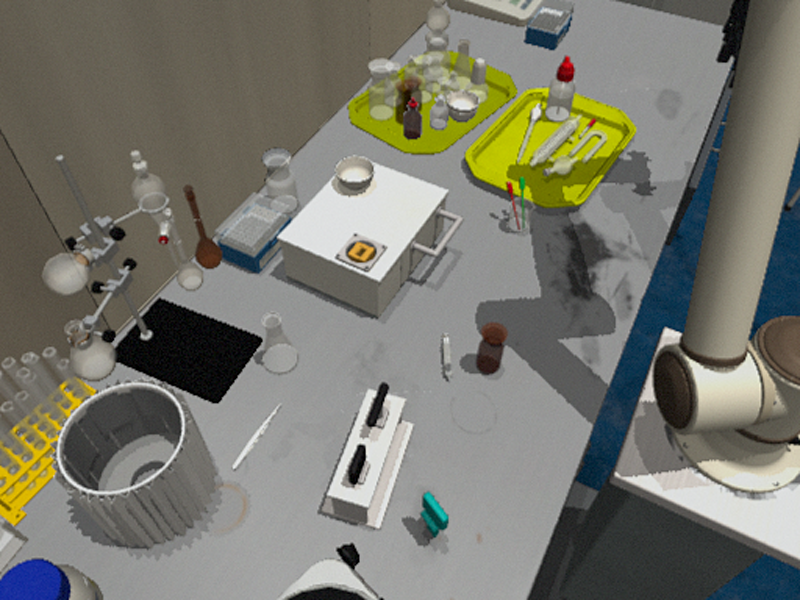

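View pics/top.png

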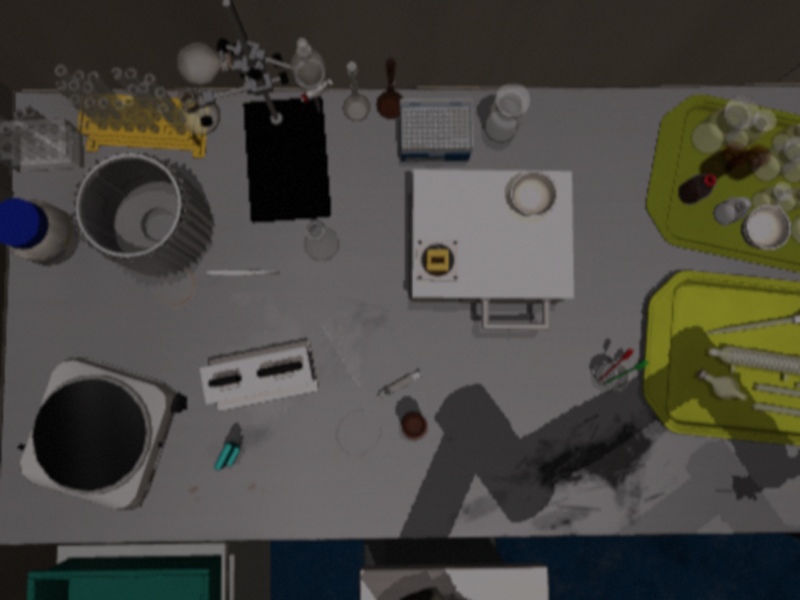

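Black keys on the rack: the short paddle at top (225,379), scene (358,464), and the long T-bar at top (280,368), scene (377,405), which is the square key. The turquoise look-alike is at top (228,450), scene (433,512). I choose the short black paddle.

```bash
python3 - <<'E'
from h import *
c=cam('top')
def reg(q,z):
    for r in regions_of(q,'top')[:2]:
        m=r['region'].astype(np.uint8)
        if m.sum()<20: continue
        (u,v),(w,h),a=cv2.minAreaRect(cv2.findNonZero(m)); bx=cv2.boxPoints(((u,v),(w,h),a))
        P=np.array([ray(c,*p,z)[:2] for p in bx]); e=P[1]-P[0]; e2=P[2]-P[1]
        if np.linalg.norm(e2)>np.linalg.norm(e): e,e2=e2,e
        print(q,round(r['score'],2),'px',round(u),round(v),'ctr',ray(c,u,v,z)[:2].round(),'L',np.linalg.norm(e).round(),np.linalg.norm(e2).round(),'yaw',np.degrees(np.arctan2(e[1],e[0])).round(1))
reg('flat_key',115);reg('square_key',110);reg('key_rack',75);reg('cabinet',105);reg('drawer_handle',83);reg('lock_plug',110);reg('amber_jar',80);reg('flask',50)
im=c['img']
# cabinet top mask
g=im.min(2)>140; n,l,s,_=cv2.connectedComponentsWithStats(g.astype(np.uint8)); k=l[230//1,300] if 0 else l[170,310]
(u,v),(w,h),a=cv2.minAreaRect(cv2.findNonZero((l==k).astype(np.uint8))); bx=cv2.boxPoints(((u,v),(w,h),a)); print('cab top',[ray(c,*p,105)[:2].round().tolist() for p in bx])
for n,p in dict(lock=(438/1.5625,260/1.5625,110),cabFL=(411/1.5625,297/1.5625,105),cabFR=(574/1.5625,297/1.5625,105),rl=(200/1.5625,367/1.5625,75),rr=(305/1.5625,345/1.5625,75)).items(): print(n,ray(c,*p)[:2].round())
crop=im[205:310,120:220]; save(cv2.resize(crop,None,fx=5,fy=5,interpolation=cv2.INTER_CUBIC),'crop.png')
E
```

```text
flat_key 0.95 px 129 277 ctr [392. 396.] L 86.0 42.0 yaw -120.0
flat_key 0.67 px 144 243 ctr [474. 362.] L 48.0 24.0 yaw -76.7
square_key 0.63 px 179 236 ctr [491. 277.] L 71.0 26.0 yaw -81.3
cabinet 0.81 px 314 159 ctr [680. -64.] L 264.0 262.0 yaw -90.6
drawer_handle 0.56 px 326 200 ctr [577. -95.] L 167.0 51.0 yaw -90.7
lock_plug 0.66 px 279 167 ctr [660.  27.] L 41.0 35.0 yaw 178.8
lock_plug 0.64 px 265 272 ctr [401.  66.] L 41.0 39.0 yaw 178.9
amber_jar 0.71 px 265 272 ctr [397.  65.] L 40.0 40.0 yaw -90.8
amber_jar 0.33 px 205 154 ctr [701. 216.] L 60.0 57.0 yaw -117.6
flask 0.9 px 204 155 ctr [705. 219.] L 61.0 60.0 yaw -117.6
cab top [[1108.0, 743.0], [1098.0, -594.0], [125.0, -525.0], [146.0, 704.0]]
lock [661.  23.]
cabFL [602.  67.]
cabFR [ 599. -195.]
rl [496. 412.]
rr [529. 241.]
```

View pics/crop.png

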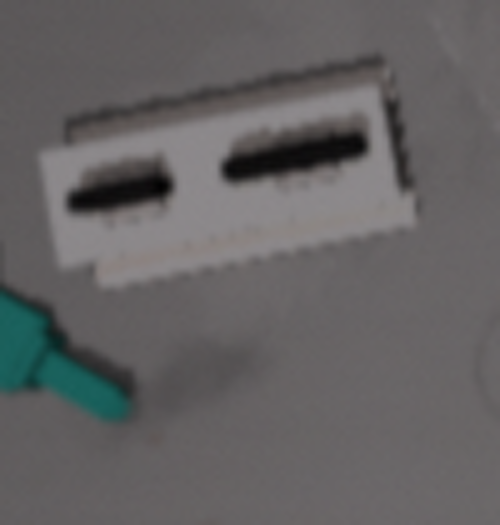

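>>> {"op": "servo_tool", "data": {
  "turn": [
    [0,0,0.18],
    [0,0,0.18],
    [0,0,0.18],
    [0,0,0.18],
    [0,0,0.18]
  ],
  "dp": [
    [0.045,0.06,0.01],
    [0.045,0.06,0.01],
    [0.045,0.06,0.01],
    [0.045,0.06,0.01],
    [0.045,0.06,0.01]
  ],
  "fingers": [0.06,0.06,0.06,0.06,0.06]
}}

```text
clock: 2.08
position: [402.3, -336.4, 272.2]
ee_rot: [-0.595, 0.804, -0.0, -0.001]
contact_force: [1.3, -0.9, -0.0]
gripper_width: 59.9
```

>>> {"op": "servo_tool", "data": {
  "turn": [
    [0,0,0.1],
    [0,0,0.1],
    [0,0,0.1],
    [0,0,0.1],
    [0,0,0.1]
  ],
  "dp": [
    [0,0.0625,0],
    [0,0.0625,0],
    [0,0.0625,0],
    [0,0.0625,0],
    [0,0.0625,0]
  ],
  "fingers": [0.06,0.06,0.06,0.06,0.06]
}}

```text
clock: 2.7
position: [404.3, -23.8, 273.8]
ee_rot: [0.781, -0.625, 0.003, -0.002]
contact_force: [1.0, 0.8, -0.9]
gripper_width: 60.1
```

>>> {"op": "servo_tool", "data": {
  "turn": [
    [0,0,0],
    [0,0,0],
    [0,0,0],
    [0,0,0],
    [0,0,0]
  ],
  "dp": [
    [0,0.0625,0],
    [0,0.0625,0],
    [0,0.0625,0],
    [0,0.0625,0],
    [0,0.0625,0]
  ],
  "fingers": [0.06,0.06,0.06,0.06,0.06]
}}

```text
clock: 3.32
position: [402.2, 289.0, 276.7]
ee_rot: [0.782, -0.623, 0.004, -0.006]
contact_force: [0.3, -0.3, 0.1]
gripper_width: 59.4
```

>>> {"op": "servo_tool", "data": {
  "turn": [
    [0,0,-0.03],
    [0,0,0],
    [0,0,0],
    [0,0,0],
    [0,0,0]
  ],
  "dp": [
    [0.036,0.036,-0.01],
    [0.036,0.036,-0.01],
    [0,0,0],
    [0,0,0],
    [0,0,0]
  ],
  "fingers": [0.05,0.05,0.05,0.05,0.05]
}}

```text
clock: 3.95
position: [474.3, 367.3, 255.6]
ee_rot: [0.774, -0.633, 0.004, -0.006]
contact_force: [-0.7, -0.4, 0.1]
gripper_width: 50.1
```

```bash
python3 - <<'E'
from h import *
c=cam('wrist'); s=read_state(); print(s['joints'].round(2),s['position'].round(1),s['ee_rot'].round(4)); print(c['W'].round(2).tolist(),c['f'])
for q in ['flat_key','square_key']:
    for r in regions_of(q,'wrist')[:2]:
        m=r['region'].astype(np.uint8); (u,v),(w,h),a=cv2.minAreaRect(cv2.findNonZero(m)); print(q,r['score'],np.round(r['box']),u,v,w,h,a, ray(c,u,v,121)[:2])
im=c['img'].copy(); p=proj(c,(474,362,115)).astype(int); print(p); cv2.circle(im,tuple(int(i) for i in p),3,(255,0,0),1); save(cv2.resize(im,(800,600),interpolation=cv2.INTER_CUBIC),'w1.png')
E
```

```text
[ 0.93  0.32 -0.03  0.01 -1.21 -0.74] [474.3 367.2 255.9] [ 0.7744 -0.6327  0.0041 -0.0059]
[[-0.98, -0.2, -0.04, 486.02], [-0.2, 0.95, 0.26, 302.02], [-0.01, 0.26, -0.97, 398.13], [0.0, 0.0, 0.0, 1.0]] 273.00196768387605
flat_key 0.86 [274. 192.  64.  53.] 305.5462951660156 212.62570190429688 26.747365951538086 65.48959350585938 39.52262878417969 [414.23426591 386.09436274]
flat_key 0.55 [245. 158.  24.  44.] 257.0 179.5 47.0 22.0 90.0 [472.48936714 361.14714801]
square_key 0.63 [246.  49.  24.  80.] 258.5 90.5 79.0 23.0 90.0 [488.86257196 275.71470504]
[255 178]
```

View pics/w1.png

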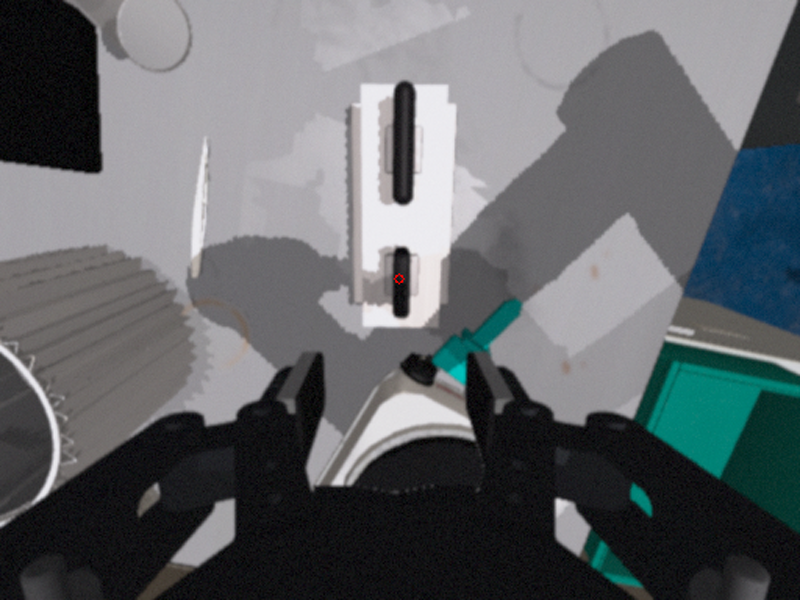

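The wrist view shows the short black paddle at (401,283), matching my estimate. The T-bar is at (403,143) and the turquoise key is off to the side at (475,345). Next I descend onto the paddle.

>>> {"op": "servo_tool", "data": {
  "turn": [
    [-0.004,0.014,-0.01],
    [0,0,0],
    [0,0,0],
    [0,0,0],
    [0,0,0]
  ],
  "dp": [
    [-0.0015,-0.006,-0.05],
    [0,0,-0.05],
    [0,0,-0.03],
    [0,0,0],
    [0,0,0]
  ],
  "fingers": [0.05,0.05,0.05,0.05,0.05]
}}

```text
clock: 4.72
position: [473.7, 361.0, 129.8]
ee_rot: [0.771, -0.637, 0.0, -0.006]
contact_force: [0.0, 0.0, -0.5]
gripper_width: 49.9
```

```bash
cat >> h.py <<'E'
def st():
    s=read_state(); M=R.from_quat(s['ee_rot']).as_matrix(); z=M[:,2]
    print('t',round(s['clock'],2),'pos',s['position'].round(1),'yaw_y',np.degrees(np.arctan2(M[1,1],M[0,1])).round(2),'fixturn',np.cross(z,[0,0,-1]).round(4)[:2],'F',s['contact_force'].round(1),'M',s['wrist_torque'].round(2),'w',round(s['gripper_width'],1),'j',s['joints'].round(2)); return s
E
python3 - <<'E'
from h import *
st(); c=cam('wrist')
for r in regions_of('flat_key','wrist')[:3]:
    m=r['region'].astype(np.uint8); (u,v),(w,h),a=cv2.minAreaRect(cv2.findNonZero(m)); print(r['score'],np.round(r['box']),u,v,w,h,a, ray(c,u,v,121)[:2])
E
```

```text
t 4.72 pos [473.7 361.  129.8] yaw_y -169.08 fixturn [-0.0094  0.0084] F [ 0.   0.  -0.5] M [-0.04 -0.02  0.  ] w 49.9 j [ 0.92  0.42 -0.21  0.   -0.93 -0.73]
0.9 [238. 191.  34.  82.] 254.5 230.5 81.0 35.0 90.0 [473.02478069 358.92026526]
0.84 [285. 227.  84.  69.] 325.3753356933594 256.86578369140625 32.347599029541016 94.84442138671875 47.121097564697266 [427.13966015 367.6002221 ]
```

>>> {"op": "servo_tool", "data": {
  "turn": [
    [-0.009,0.008,0],
    [0,0,0],
    [0,0,0],
    [0,0,0],
    [0,0,0]
  ],
  "dp": [
    [-0.0005,0,-0.022],
    [0,0,-0.02],
    [0,0,0],
    [0,0,0],
    [0,0,0]
  ],
  "fingers": [0.05,0.05,0.05,0.0,0.0]
}}

```text
clock: 5.45
position: [474.0, 362.5, 88.0]
ee_rot: [0.771, -0.637, -0.0, -0.003]
contact_force: [-0.1, 0.2, 0.0]
gripper_width: 14.2
```

>>> {"op": "servo_tool", "data": {
  "turn": [
    [0,0,0],
    [0,0,0],
    [0,0,0],
    [0,0,0],
    [0,0,0]
  ],
  "dp": [
    [0,0,0],
    [0,0,0],
    [0,0,0],
    [0,0,0],
    [0,0,0]
  ],
  "fingers": [0.0,0.0,0.0,0.0,0.0]
}}

```text
clock: 6.08
position: [473.9, 362.6, 88.6]
ee_rot: [0.771, -0.637, -0.0, -0.003]
contact_force: [0.0, 0.1, -0.6]
gripper_width: 11.2
```

```bash
python3 - <<'E'
from h import *
st()
E
```

```text
t 6.08 pos [473.9 362.6  88.6] yaw_y -169.1 fixturn [-0.0053  0.0032] F [ 0.   0.1 -0.6] M [-0.04  0.03  0.01] w 11.2 j [ 0.92  0.47 -0.25 -0.   -0.85 -0.73]
```

>>> {"op": "servo_tool", "data": {
  "turn": [
    [-0.005,0.003,0],
    [0,0,0],
    [0,0,0],
    [0,0,0],
    [0,0,0]
  ],
  "dp": [
    [0,0,0.03],
    [0,0,0.04],
    [0,0,0.04],
    [0,0,0.04],
    [0,0,0]
  ],
  "fingers": [0.0,0.0,0.0,0.0,0.0]
}}

```text
clock: 6.7
position: [473.0, 361.4, 242.2]
ee_rot: [0.771, -0.637, 0.0, 0.001]
contact_force: [0.1, -0.4, -1.1]
gripper_width: 11.4
```

>>> {"op": "servo_tool", "data": {
  "turn": [
    [0,0,-0.04],
    [0,0,-0.04],
    [0,0,-0.04],
    [0,0,-0.04],
    [0,0,-0.04]
  ],
  "dp": [
    [0.025,-0.045,0],
    [0.025,-0.045,0],
    [0.025,-0.045,0],
    [0.025,-0.045,0],
    [0.025,-0.045,0]
  ],
  "fingers": [0.0,0.0,0.0,0.0,0.0]
}}

```text
clock: 7.32
position: [596.8, 132.6, 236.8]
ee_rot: [-0.704, 0.71, 0.002, -0.004]
contact_force: [0.3, 0.9, -2.1]
gripper_width: 11.4
```

```bash
python3 - <<'E'
from h import *
s=st(); c=cam('wrist')
for q in ['lock_plug','flat_key']:
  for r in search_frame(q,'wrist')[:3]: 
    b=r['box']; print(q,r['score'],np.round(b),ray(c,b[0]+b[2]/2,b[1]+b[3]/2,110).round(1))
save(cv2.resize(c['img'],(800,600),interpolation=cv2.INTER_CUBIC),'w2.png')
E
```

```text
t 7.33 pos [596.8 132.6 236.8] yaw_y 179.47 fixturn [ 0.003  -0.0096] F [ 0.3  0.9 -2.1] M [ 0.09 -0.08 -0.02] w 11.4 j [ 0.48  0.36 -0.01 -0.   -1.21 -0.49]
lock_plug 0.67 [160.  50.  46.  50.] [658.4  26.  110. ]
flat_key 0.8 [230. 199.  46. 116.] [595.8 210.6 110. ]
```

View pics/w2.png

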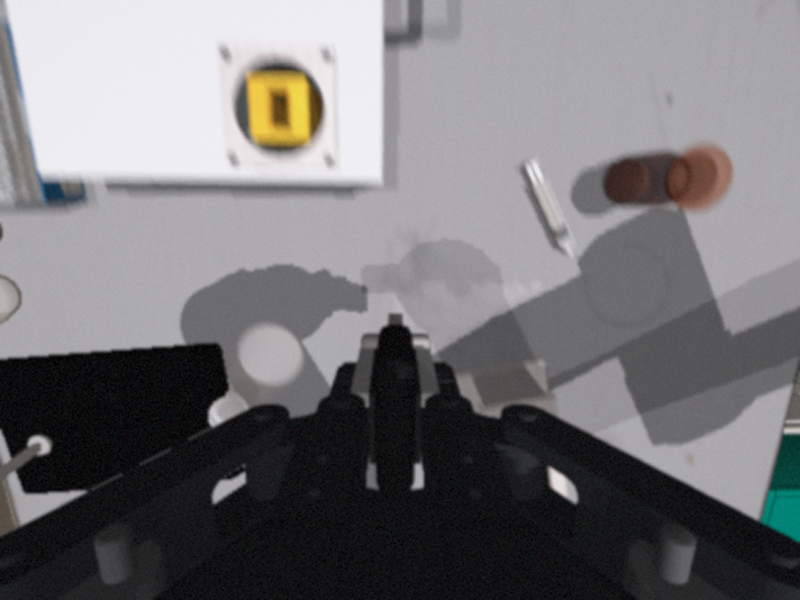

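The key hangs straight in the jaws, its tip at (395,318). The lock plug is visible at (280,108), with a dark slot at its centre.

```bash
cat >> h.py <<'E'
def gold(c):
    hsv=cv2.cvtColor(c['img'],cv2.COLOR_RGB2HSV)
    m=cv2.inRange(hsv,(15,110,60),(35,255,255)); m=cv2.morphologyEx(m,cv2.MORPH_OPEN,np.ones((2,2)))
    n,l,s,_=cv2.connectedComponentsWithStats(m); k=1+s[1:,4].argmax(); cn=cv2.convexHull(cv2.findNonZero((l==k).astype(np.uint8)))
    P=np.array([ray(c,*(p[0]),110)[:2] for p in cn],np.float32); r=cv2.minAreaRect(P); print('gold px',s[k],'rect',r)
    return cn
E
python3 - <<'E'
from h import *
st(); c=cam('wrist'); gold(c)
g=c['img'].astype(int); 
# edge of cabinet: white front top edge x-> px; left side edges
w=(c['img'].min(2)>190).astype(np.uint8); n,l,s,_=cv2.connectedComponentsWithStats(w); k=1+s[1:,4].argmax(); print(s[k])
m=l==k
# front edge (vertical right edge) and side edge (bottom)
R_=[(np.where(m[v])[0].max(),v) for v in range(10,95,3)]; B=[(u,np.where(m[:,u])[0].max()) for u in range(70,235,5)]
for name,E in (('front',R_),('side',B)):
    P=np.array([ray(c,*e,105)[:2] for e in E],np.float32); vx,vy,x,y=cv2.fitLine(P,cv2.DIST_HUBER,0,.01,.01).ravel(); print(name,np.degrees(np.arctan2(vy,vx)),x,y)
E
```

```text
t 7.47 pos [596.9 131.7 236.3] yaw_y 179.29 fixturn [ 0.0035 -0.0104] F [-0.5  0.1 -0.8] M [ 0.08  0.01 -0.02] w 11.0 j [ 0.48  0.36 -0.01 -0.   -1.21 -0.49]
gold px [ 160   54   48   46 1927] rect ((657.055419921875, 27.059017181396484), (38.3079833984375, 42.08755111694336), 88.57992553710938)
[    4     0   242   121 24481]
front 88.93649 601.26904 17.421885
side -1.202487 670.27875 64.4617
```

>>> {"op": "servo_tool", "data": {
  "turn": [
    [0.003,-0.01,-0.006],
    [0,0,0],
    [0,0,0],
    [0,0,0],
    [0,0,0]
  ],
  "dp": [
    [0.03,-0.053,-0.01],
    [0.03,-0.053,-0.01],
    [0,0,-0.01],
    [0,0,0],
    [0,0,0]
  ],
  "fingers": [0.0,0.0,0.0,0.0,0.0]
}}

```text
clock: 8.15
position: [655.5, 32.2, 203.9]
ee_rot: [-0.705, 0.709, 0.001, -0.0]
contact_force: [-0.0, 0.6, -1.1]
gripper_width: 10.9
```

```bash
python3 - <<'E'
from h import *
s=st(); c=cam('wrist'); cn=gold(c)
M=R.from_quat(s['ee_rot']).as_matrix()
tip=s['position']+M@[0,0,68.6]; print('tip expected',tip, proj(c,tip), 'lock px', proj(c,(656.5,25.5,110)))
im=c['img']; x0,y0=proj(c,(656.5,25.5,110)).astype(int); x0-=60;y0-=60
y0=max(y0,0); x0=max(x0,0); print(x0,y0); save(cv2.resize(im[y0:y0+120,x0:x0+120],(600,600),interpolation=cv2.INTER_CUBIC),'w3.png')
E
```

```text
t 8.15 pos [655.5  32.2 203.9] yaw_y 179.72 fixturn [-0.0011 -0.0025] F [-0.   0.6 -1.1] M [ 0.01 -0.07 -0.01] w 10.9 j [ 0.29  0.46  0.05 -0.   -1.17 -0.3 ]
gold px [ 227  160   40   47 1624] rect ((660.5760498046875, 21.378732681274414), (41.976505279541016, 34.907745361328125), 89.68718719482422)
tip expected [655.33007627  32.27064033 135.34722133] [252.70648688 203.72139358] lock px [251.22841236 187.98468525]
191 127
```

View pics/w3.png

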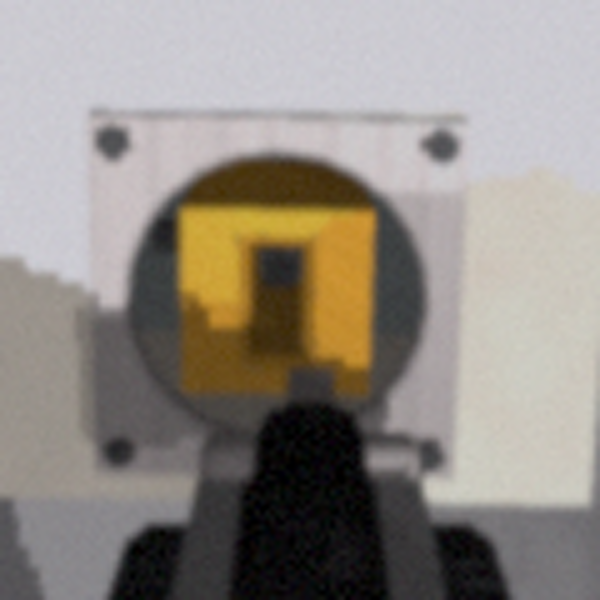

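The slot is at crop (278,297), and the key tip is in front of it at (310,375). The key needs to move about +5 mm in x and -8 mm in y.

>>> {"op": "servo_tool", "data": {
  "turn": [
    [-0.001,-0.0025,-0.013],
    [0,0,0],
    [0,0,0],
    [0,0,0],
    [0,0,0]
  ],
  "dp": [
    [0.005,-0.008,0],
    [0,0,-0.016],
    [0,0,0],
    [0,0,0],
    [0,0,0]
  ],
  "fingers": [0.0,0.0,0.0,0.0,0.0]
}}

```text
clock: 8.82
position: [660.4, 25.9, 187.9]
ee_rot: [-0.702, 0.713, -0.0, 0.001]
contact_force: [-0.6, -0.9, -1.0]
gripper_width: 11.1
```

```bash
python3 - <<'E'
from h import *
s=st(); c=cam('wrist'); cn=gold(c)
M=R.from_quat(s['ee_rot']).as_matrix()
tip=s['position']+M@[0,0,68.6]; print('tip expected',tip, proj(c,tip), 'near edge',proj(c,tip-[0,5,0]),'lock px', proj(c,(660.6,24.4,110)))
im=c['img']; x0,y0=191,127
save(cv2.resize(im[y0:y0+120,x0:x0+120],(600,600),interpolation=cv2.INTER_CUBIC),'w4.png')
E
```

```text
t 8.82 pos [660.4  25.9 187.9] yaw_y 179.1 fixturn [-0.0007  0.0014] F [-0.6 -0.9 -1. ] M [-0.   -0.06  0.01] w 11.1 j [ 0.28  0.47  0.04 -0.   -1.14 -0.3 ]
gold px [ 232  170   42   45 1454] rect ((660.438232421875, 19.04938316345215), (38.08197021484375, 34.40526580810547), 89.1476058959961)
tip expected [660.48220232  25.99065981 119.26426012] [252.72031602 203.71757223] near edge [252.62931876 197.78780007] lock px [252.54198674 198.61704544]
```

View pics/w4.png

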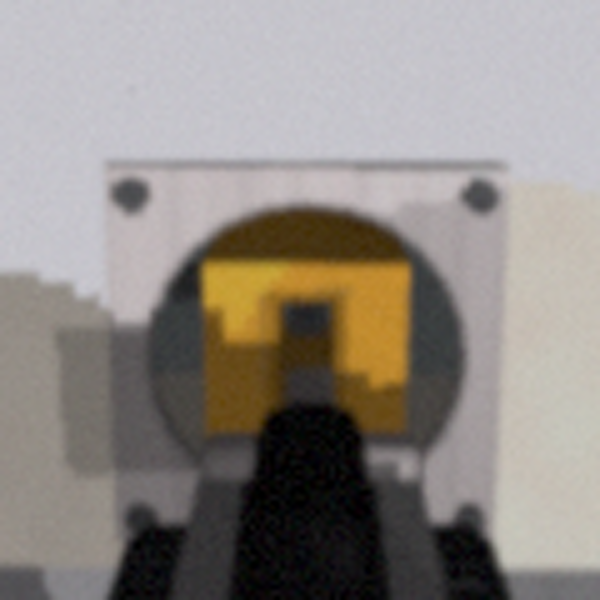

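```bash
python3 - <<'E'
from h import *
c=cam('wrist')
for u,v,z,off in [(252.6,127+262/5,110,17),(252.6,127+290/5,110,12.25),(252.6,127+300/5,110,10.25),(252.6,127+365/5,119.3,5),(252.6,127+162/5,110,None)]: 
    y=ray(c,u,v,z)[1]; print(v,y, off and y+off)
g=c['img'][165:215,250:256].mean(1).astype(int); print(list(zip(range(165,215),g.tolist())))
E
```

```text
179.4 7.919677380587807 24.919677380587807
185.0 12.676248080499107 24.926248080499107
187.0 14.38757534638502 24.63757534638502
200.0 22.899034321493254 27.899034321493254
159.4 -8.656319118236869 None
[(165, [192, 184, 185]), (166, [185, 176, 179]), (167, [156, 148, 148]), (168, [110, 100, 95]), (169, [79, 63, 43]), (170, [71, 52, 16]), (171, [70, 50, 16]), (172, [68, 47, 10]), (173, [71, 52, 16]), (174, [68, 49, 8]), (175, [69, 50, 14]), (176, [69, 49, 14]), (177, [69, 49, 17]), (178, [85, 60, 19]), (179, [133, 95, 29]), (180, [172, 125, 41]), (181, [189, 136, 47]), (182, [193, 138, 47]), (183, [192, 138, 44]), (184, [188, 136, 45]), (185, [166, 120, 41]), (186, [131, 96, 37]), (187, [89, 68, 37]), (188, [54, 46, 40]), (189, [37, 37, 37]), (190, [36, 38, 39]), (191, [37, 38, 37]), (192, [38, 37, 36]), (193, [43, 38, 30]), (194, [52, 41, 23]), (195, [58, 42, 14]), (196, [61, 44, 14]), (197, [62, 44, 11]), (198, [61, 45, 17]), (199, [61, 44, 20]), (200, [57, 45, 32]), (201, [54, 48, 44]), (202, [50, 48, 47]), (203, [52, 48, 50]), (204, [51, 49, 48]), (205, [51, 49, 49]), (206, [48, 45, 44]), (207, [32, 30, 29]), (208, [15, 11, 13]), (209, [9, 10, 9]), (210, [3, 5, 6]), (211, [5, 3, 5]), (212, [5, 4, 4]), (213, [6, 6, 7]), (214, [8, 7, 7])]
```

```bash
python3 - <<'E'
from h import *
s=st(); c=cam('wrist'); M=R.from_quat(s['ee_rot']).as_matrix()
tip=s['position']+M@[0,0,68.6]
for n,o in dict(tipnear=(0,-5,0),stepnear=(0,-9,8),sh55=(10,-16,55),sh63=(10,-16,63),bow101=(0,-23,101),bow63=(0,-23,63)).items(): print(n,proj(c,tip+o), 'dv/dy',proj(c,tip+o+np.array([0,1,0]))[1]-proj(c,tip+o)[1])
g=c['img']; print([(v,int(g[v,234:240].mean())) for v in range(207,232)]); print([(v,int(g[v,266:272].mean())) for v in range(207,232)])
print(c['W'][:3,3])
E
```

```text
t 8.93 pos [660.5  25.9 188.1] yaw_y 179.11 fixturn [-0.0008  0.002 ] F [ 0.1 -0.   0. ] M [-0.04  0.03 -0.04] w 11.3 j [ 0.28  0.47  0.04 -0.   -1.14 -0.3 ]
tipnear [252.62944959 197.78784535] dv/dy 1.191501454901669
stepnear [252.5545172  195.69905465] dv/dy 1.243439681317625
sh55 [235.7162093  205.92925845] dv/dy 1.5846473776913967
sh63 [234.88066523 210.22567669] dv/dy 1.6558698318360712
bow101 [252.04090001 222.92669627] dv/dy 2.169917412573284
bow63 [252.17351973 198.22999802] dv/dy 1.6956976629955989
[(207, 68), (208, 68), (209, 68), (210, 67), (211, 66), (212, 67), (213, 63), (214, 56), (215, 58), (216, 66), (217, 74), (218, 79), (219, 83), (220, 85), (221, 83), (222, 74), (223, 60), (224, 49), (225, 47), (226, 45), (227, 45), (228, 48), (229, 43), (230, 44), (231, 42)]
[(207, 66), (208, 68), (209, 67), (210, 69), (211, 68), (212, 67), (213, 63), (214, 59), (215, 68), (216, 94), (217, 119), (218, 129), (219, 117), (220, 98), (221, 89), (222, 79), (223, 65), (224, 57), (225, 57), (226, 54), (227, 54), (228, 53), (229, 52), (230, 49), (231, 48)]
[659.78172167 -40.22552996 330.73743564]
```

The camera shows the key sitting about 4 mm further +y in the jaws than assumed. I correct by -4.7 mm relative to the slot and enter gently.

>>> {"op": "servo_tool", "data": {
  "turn": [
    [0,0.001,-0.003],
    [0,0,0],
    [0,0,0],
    [0,0,0],
    [0,0,0]
  ],
  "dp": [
    [0,-0.0045,0],
    [0,0,-0.006],
    [0,0,-0.005],
    [0,0,0],
    [0,0,0]
  ],
  "fingers": [0.0,0.0,0.0,0.0,0.0]
}}

```text
clock: 9.6
position: [660.5, 21.0, 176.3]
ee_rot: [-0.7, 0.714, 0.0, 0.001]
contact_force: [-0.0, -0.3, -0.8]
gripper_width: 11.6
```

```bash
python3 - <<'E'
from h import *
s=st(); c=cam('wrist')
g=c['img']; print([(v,*g[v,250:256].mean(0).astype(int)) for v in range(178,212)]); 
for v,z,o in ((200,118,9),): print(ray(c,252.6,v,z))
M=R.from_quat(s['ee_rot']).as_matrix(); tip=s['position']+M@[0,0,68.6]; print(tip,proj(c,tip+[0,-9,8]))
E
```

```text
t 9.6 pos [660.5  21.  176.3] yaw_y 178.91 fixturn [-0.0009  0.0009] F [-0.  -0.3 -0.8] M [-0.01  0.01 -0.02] w 11.6 j [ 0.28  0.48  0.03 -0.   -1.11 -0.29]
[(178, np.int64(75), np.int64(60), np.int64(38)), (179, np.int64(69), np.int64(50), np.int64(18)), (180, np.int64(68), np.int64(50), np.int64(17)), (181, np.int64(68), np.int64(49), np.int64(16)), (182, np.int64(66), np.int64(48), np.int64(12)), (183, np.int64(68), np.int64(49), np.int64(16)), (184, np.int64(68), np.int64(48), np.int64(14)), (185, np.int64(67), np.int64(47), np.int64(12)), (186, np.int64(66), np.int64(47), np.int64(14)), (187, np.int64(70), np.int64(50), np.int64(15)), (188, np.int64(101), np.int64(73), np.int64(22)), (189, np.int64(150), np.int64(107), np.int64(32)), (190, np.int64(179), np.int64(129), np.int64(43)), (191, np.int64(186), np.int64(134), np.int64(45)), (192, np.int64(185), np.int64(133), np.int64(44)), (193, np.int64(177), np.int64(127), np.int64(44)), (194, np.int64(167), np.int64(120), np.int64(41)), (195, np.int64(149), np.int64(108), np.int64(38)), (196, np.int64(110), np.int64(81), np.int64(33)), (197, np.int64(65), np.int64(52), np.int64(36)), (198, np.int64(40), np.int64(38), np.int64(38)), (199, np.int64(37), np.int64(37), np.int64(37)), (200, np.int64(44), np.int64(43), np.int64(42)), (201, np.int64(48), np.int64(45), np.int64(46)), (202, np.int64(50), np.int64(47), np.int64(47)), (203, np.int64(50), np.int64(48), np.int64(49)), (204, np.int64(48), np.int64(45), np.int64(45)), (205, np.int64(50), np.int64(47), np.int64(48)), (206, np.int64(45), np.int64(44), np.int64(43)), (207, np.int64(35), np.int64(33), np.int64(33)), (208, np.int64(15), np.int64(15), np.int64(14)), (209, np.int64(7), np.int64(8), np.int64(8)), (210, np.int64(3), np.int64(3), np.int64(4)), (211, np.int64(5), np.int64(2), np.int64(4))]
[660.53490797  14.80922469 118.        ]
[660.53575683  21.01555203 107.73892917] [252.52977663 195.6995949 ]
```

>>> {"op": "servo_tool", "data": {
  "turn": [
    [0,0.001,0],
    [0,0,0],
    [0,0,0],
    [0,0,0],
    [0,0,0]
  ],
  "dp": [
    [0,0.0003,-0.004],
    [0,0,-0.004],
    [0,0,-0.005],
    [0,0,-0.005],
    [0,0,0]
  ],
  "fingers": [0.0,0.0,0.0,0.0,0.0]
}}

```text
clock: 10.28
position: [660.3, 21.4, 156.8]
ee_rot: [-0.7, 0.714, 0.001, 0.0]
contact_force: [-0.2, 0.1, -0.6]
gripper_width: 10.9
```

```bash
python3 - <<'E'
from h import *
s=st()
E
```

```text
t 10.28 pos [660.3  21.4 156.8] yaw_y 178.91 fixturn [-0.0009 -0.0007] F [-0.2  0.1 -0.6] M [ 0.04  0.02 -0.03] w 10.9 j [ 0.28  0.5   0.   -0.   -1.07 -0.29]
```

>>> {"op": "servo_tool", "data": {
  "turn": [
    [0,0,0],
    [0,0,0],
    [0,0,0],
    [0,0,0],
    [0,0,0]
  ],
  "dp": [
    [0,0,-0.009],
    [0,0,-0.009],
    [0,0,-0.006],
    [0,0,-0.004],
    [0,0,-0.002]
  ],
  "fingers": [0.0,0.0,0.0,0.0,0.0]
}}

```text
clock: 10.9
position: [660.7, 21.4, 126.1]
ee_rot: [-0.701, 0.714, 0.0, 0.0]
contact_force: [-1.5, -0.4, 4.0]
gripper_width: 11.0
```

```bash
python3 - <<'E'
from h import *
s=st()
E
```

```text
t 10.9 pos [660.7  21.4 126.1] yaw_y 178.94 fixturn [-0.0005  0.0004] F [-1.5 -0.4  4. ] M [ 0.18  0.58 -0.01] w 11.0 j [ 0.28  0.53 -0.03 -0.   -1.01 -0.29]
```

>>> {"op": "servo_tool", "data": {
  "turn": [
    [0,0,0],
    [0,0,0],
    [0,0,0],
    [0,0,0],
    [0,0,0]
  ],
  "dp": [
    [0,0,-0.002],
    [0,0,-0.001],
    [0,0,-0.001],
    [0,0,0],
    [0,0,0]
  ],
  "fingers": [0.0,0.0,0.0,0.0,0.0]
}}

```text
clock: 11.52
position: [660.6, 21.4, 123.8]
ee_rot: [-0.701, 0.713, -0.0, 0.001]
contact_force: [-1.5, -0.0, 3.6]
gripper_width: 11.6
```

```bash
python3 - <<'E'
from h import *
s=st()
E
```

```text
t 11.53 pos [660.6  21.4 123.8] yaw_y 178.97 fixturn [-0.0004  0.0014] F [-1.5 -0.   3.6] M [ 0.24  0.65 -0.01] w 11.6 j [ 0.28  0.53 -0.04 -0.   -1.   -0.29]
```

>>> {"op": "servo_tool", "data": {
  "turn": [
    [0,0,0],
    [0,0,0],
    [0,0,-0.06],
    [0,0,-0.06],
    [0,0,-0.06]
  ],
  "dp": [
    [-0.0003,0,-0.001],
    [0,0,-0.001],
    [-0.0002,0,-0.0005],
    [-0.0002,0,-0.0005],
    [-0.0002,0,-0.0005]
  ],
  "fingers": [0.0,0.0,0.0,0.0,0.0]
}}

```text
clock: 12.15
position: [660.4, 21.5, 123.2]
ee_rot: [-0.632, 0.775, -0.002, 0.001]
contact_force: [-3.1, 0.8, 6.5]
gripper_width: 11.1
```

```bash
python3 - <<'E'
from h import *
s=st()
E
```

```text
t 12.15 pos [660.4  21.5 123.2] yaw_y 168.41 fixturn [0.0005 0.0043] F [-3.1  0.8  6.5] M [0.39 1.12 0.1 ] w 11.1 j [ 0.28  0.53 -0.04  0.   -1.   -0.48]
```

>>> {"op": "servo_tool", "data": {
  "turn": [
    [0,0,-0.1],
    [0,0,-0.1],
    [0,0,-0.1],
    [0,0,-0.1],
    [0,0,-0.1]
  ],
  "dp": [
    [-0.0006,0.0001,-0.0003],
    [-0.0004,0.0001,-0.0003],
    [-0.0004,0.0001,-0.0003],
    [-0.0004,0.0001,-0.0003],
    [-0.0003,0.0001,-0.0003]
  ],
  "fingers": [0.0,0.0,0.0,0.0,0.0]
}}

```text
clock: 12.78
position: [658.4, 22.5, 123.2]
ee_rot: [-0.414, 0.91, -0.002, 0.002]
contact_force: [-2.7, 0.4, 5.4]
gripper_width: 11.6
```

```bash
python3 - <<'E'
from h import *
s=st()
E
```

```text
t 12.78 pos [658.4  22.5 123.2] yaw_y 138.93 fixturn [0.0026 0.0048] F [-2.7  0.4  5.4] M [0.39 0.88 0.07] w 11.6 j [ 0.28  0.52 -0.05  0.   -0.99 -1.  ]
```

>>> {"op": "servo_tool", "data": {
  "turn": [
    [0.002,0.004,-0.13],
    [0,0,-0.13],
    [0,0,-0.13],
    [0,0,-0.13],
    [0,0,-0.1]
  ],
  "dp": [
    [-0.0006,0.0002,-0.0003],
    [-0.0003,0.0003,-0.0003],
    [-0.0002,0.0003,-0.0003],
    [-0.0001,0.0004,-0.0003],
    [-0.0001,0.0004,-0.0003]
  ],
  "fingers": [0.0,0.0,0.0,0.0,0.0]
}}

```text
clock: 13.4
position: [657.0, 24.9, 123.2]
ee_rot: [-0.108, 0.994, -0.001, 0.001]
contact_force: [-2.4, 1.2, 5.2]
gripper_width: 10.7
```

```bash
python3 - <<'E'
from h import *
s=st()
E
```

```text
t 13.4 pos [657.   24.9 123.2] yaw_y 102.35 fixturn [0.0014 0.0012] F [-2.4  1.2  5.2] M [0.05 0.76 0.05] w 10.7 j [ 0.28  0.52 -0.05  0.   -1.   -1.64]
```

>>> {"op": "servo_tool", "data": {
  "turn": [
    [0,0,-0.05],
    [0,0,-0.04],
    [0,0,-0.04],
    [0,0,-0.03],
    [0,0,0]
  ],
  "dp": [
    [-0.0001,0,-0.0003],
    [0,0,-0.0003],
    [0,0,-0.0003],
    [0,0,-0.0003],
    [0,0,0]
  ],
  "fingers": [0.0,0.0,0.0,0.0,0.0]
}}

```text
clock: 14.02
position: [656.9, 25.6, 123.2]
ee_rot: [-0.027, 1.0, -0.001, 0.001]
contact_force: [-2.2, -0.7, 4.4]
gripper_width: 11.0
```

```bash
python3 - <<'E'
from h import *
s=st(); c=cam('wrist'); save(cv2.resize(c['img'],(800,600)),'w5.png')
E
```

```text
t 14.03 pos [656.9  25.6 123.2] yaw_y 93.08 fixturn [0.0019 0.0019] F [-2.2 -0.7  4.4] M [0.03 0.55 0.37] w 11.0 j [ 0.29  0.52 -0.05  0.   -1.   -1.8 ]
```

>>> {"op": "servo_tool", "data": {
  "turn": [
    [0,0,0.06],
    [0,0,0],
    [0,0,0],
    [0,0,0],
    [0,0,0]
  ],
  "dp": [
    [0,0,0],
    [0,0,0],
    [0,0,0],
    [0,0,0],
    [0,0,0]
  ],
  "fingers": [0.0,0.04,0.04,0.04,0.04]
}}

```text
clock: 14.7
position: [657.2, 25.3, 120.9]
ee_rot: [-0.056, 0.998, -0.001, 0.001]
contact_force: [0.2, 1.5, 0.1]
gripper_width: 39.9
```

>>> {"op": "servo_tool", "data": {
  "turn": [
    [0,0,0],
    [0,0,0],
    [0,0,0],
    [0,0,0.05],
    [0,0,0.05]
  ],
  "dp": [
    [0,0,0.02],
    [0,0,0.03],
    [0,0,0.04],
    [0,-0.02,0.03],
    [0,-0.04,0]
  ],
  "fingers": [0.04,0.04,0.04,0.04,0.04]
}}

```text
clock: 15.32
position: [656.7, -33.7, 243.2]
ee_rot: [-0.109, 0.994, -0.001, 0.0]
contact_force: [-0.0, -0.1, -0.1]
gripper_width: 39.9
```

```bash
python3 - <<'E'
from h import *
s=st(); c=cam('top'); a=c['img'][140:190,260:310]; c2=cam('wrist')
for r in search_frame('drawer_handle','wrist')[:2]+search_frame('flat_key','wrist')[:2]: print(r)
i=np.hstack([cv2.resize(a,(300,300)),cv2.resize(c2['img'],(400,300))]); save(i,'t5.png')
E
```

```text
t 15.32 pos [656.7 -33.7 243.2] yaw_y 102.46 fixturn [0.0029 0.0006] F [-0.  -0.1 -0.1] M [-0.01 -0.04  0.02] w 39.9 j [ 0.2   0.43  0.11  0.   -1.25 -1.55]
{'box': [149.5, 53.3, 115.8, 74.5], 'score': 0.97}
{'box': [302.1, 186.3, 31.6, 54.7], 'score': 0.85}
```

View pics/t5.png

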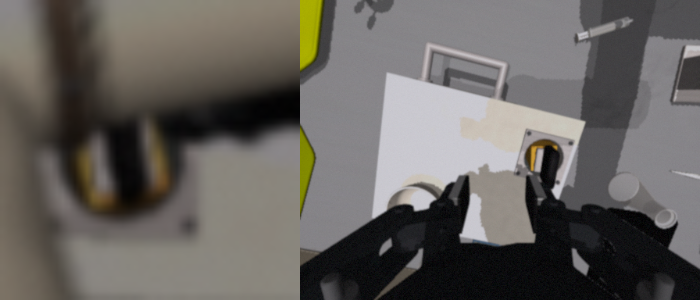

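The key stands in the lock, turned about 75°. The handle bar is visible at composite (428–507, 45–65). I move over the handle.

>>> {"op": "servo_tool", "data": {
  "turn": [
    [0.003,0,0.186],
    [0,0,0.186],
    [0,0,0.186],
    [0,0,0.186],
    [0,0,0.186]
  ],
  "dp": [
    [-0.02,-0.014,0],
    [-0.02,-0.014,0],
    [-0.02,-0.014,0],
    [-0.02,-0.014,0],
    [-0.02,-0.014,0]
  ],
  "fingers": [0.04,0.04,0.04,0.04,0.04]
}}

```text
clock: 16.15
position: [552.8, -101.3, 235.7]
ee_rot: [-0.546, 0.838, -0.001, -0.005]
contact_force: [0.0, -0.4, 0.6]
gripper_width: 39.8
```

>>> {"op": "servo_tool", "data": {
  "turn": [
    [0,0,0.186],
    [0,0,0.186],
    [0,0,0.02],
    [0,0,0],
    [0,0,0]
  ],
  "dp": [
    [0,0,0],
    [0,0,-0.03],
    [0,0,0],
    [0,0,0],
    [0,0,0]
  ],
  "fingers": [0.04,0.04,0.04,0.04,0.04]
}}

```text
clock: 16.77
position: [552.8, -99.0, 206.7]
ee_rot: [-0.698, 0.716, -0.002, -0.004]
contact_force: [0.3, -0.6, -0.6]
gripper_width: 40.3
```

```bash
python3 - <<'E'
from h import *
s=st(); c=cam('wrist'); 
for r in regions_of('drawer_handle','wrist')[:1]:
    print(r['box'],r['score'])
print('pred',proj(c,(554,-103,83)),proj(c,(554,-53,83)),proj(c,(554,-153,83)))
save(cv2.resize(c['img'],(800,600)),'w6.png')
E
```

```text
t 16.77 pos [552.8 -99.  206.7] yaw_y 178.61 fixturn [ 0.0095 -0.0027] F [ 0.3 -0.6 -0.6] M [ 0.06  0.02 -0.02] w 40.3 j [ 0.12  0.3  -0.19  0.01 -1.09 -0.15]
[201.3, 96.3, 55.3, 141.8] 0.63
pred [250.98044648 184.65212031] [252.1646629  231.17749191] [249.68396824 133.71621764]
```

View pics/w6.png

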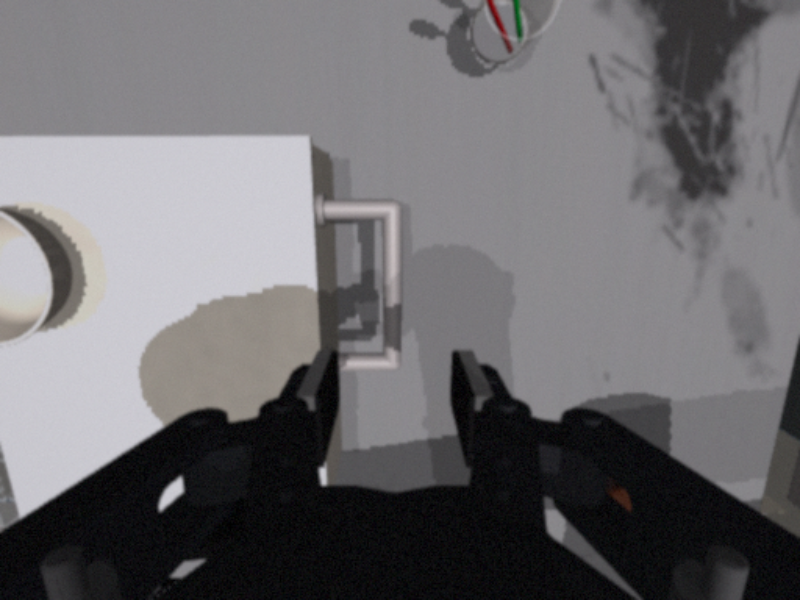

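>>> {"op": "servo_tool", "data": {
  "turn": [
    [0.009,-0.003,0.004],
    [0,0,0],
    [0,0,0],
    [0,0,0],
    [0,0,0]
  ],
  "dp": [
    [0.001,-0.004,-0.035],
    [0,0,-0.035],
    [0,0,-0.035],
    [0,0,-0.025],
    [0,0,0]
  ],
  "fingers": [0.036,0.036,0.036,0.036,0.036]
}}

```text
clock: 17.5
position: [556.7, -103.4, 77.3]
ee_rot: [-0.699, 0.715, -0.004, 0.003]
contact_force: [0.2, -0.6, 0.5]
gripper_width: 36.2
```

```bash
python3 - <<'E'
from h import *
s=st()
E
```

```text
t 17.5 pos [ 556.7 -103.4   77.3] yaw_y 178.7 fixturn [0.0003 0.0101] F [ 0.2 -0.6  0.5] M [ 0.01 -0.01  0.01] w 36.2 j [ 0.1   0.44 -0.34  0.   -0.78 -0.13]
```

>>> {"op": "servo_tool", "data": {
  "turn": [
    [0,0.01,0],
    [0,0,0],
    [0,0,0],
    [0,0,0],
    [0,0,0]
  ],
  "dp": [
    [-0.003,0,-0.011],
    [0,0,0],
    [0,0,0],
    [0,0,0],
    [0,0,0]
  ],
  "fingers": [0.036,0.036,0.0,0.0,0.0]
}}

```text
clock: 18.12
position: [554.3, -103.3, 69.1]
ee_rot: [-0.699, 0.715, -0.001, 0.001]
contact_force: [1.0, -0.7, -3.1]
gripper_width: 9.8
```

>>> {"op": "servo_tool", "data": {
  "turn": [
    [0,0,0],
    [0,0,0],
    [0,0,0],
    [0,0,0],
    [0,0,0]
  ],
  "dp": [
    [0,0,0],
    [-0.004,0,0],
    [-0.006,0,0],
    [-0.008,0,0],
    [-0.008,0,0]
  ],
  "fingers": [0.0,0.0,0.0,0.0,0.0]
}}

```text
clock: 18.75
position: [530.2, -102.8, 69.1]
ee_rot: [-0.699, 0.715, -0.003, 0.004]
contact_force: [2.4, 1.9, -3.8]
gripper_width: 9.9
```

```bash
python3 - <<'E'
from h import *
s=st()
E
```

```text
t 18.75 pos [ 530.2 -102.8   69.1] yaw_y 178.69 fixturn [-0.0007  0.0099] F [ 2.4  1.9 -3.8] M [ 0.25 -0.54 -0.01] w 9.9 j [ 0.11  0.41 -0.41  0.   -0.73 -0.13]
```

>>> {"op": "servo_tool", "data": {
  "turn": [
    [0,0.005,0],
    [0,0,0],
    [0,0,0],
    [0,0,0],
    [0,0,0]
  ],
  "dp": [
    [-0.012,0.0002,0],
    [-0.015,0.0003,0],
    [-0.015,0.0003,0],
    [-0.013,0.0003,0],
    [-0.009,0.0002,0]
  ],
  "fingers": [0.0,0.0,0.0,0.0,0.0]
}}

```text
clock: 19.38
position: [461.0, -101.3, 69.1]
ee_rot: [-0.699, 0.715, -0.001, 0.002]
contact_force: [2.2, 1.2, -5.8]
gripper_width: 9.8
```

>>> {"op": "servo_tool", "data": {
  "turn": [
    [0,0,0],
    [0,0,0],
    [0,0,0],
    [0,0,0],
    [0,0,0]
  ],
  "dp": [
    [0,0,0],
    [0,0,0],
    [0,0,0],
    [0,0,0],
    [0,0,0]
  ],
  "fingers": [0.0,0.04,0.04,0.04,0.04]
}}

```text
clock: 20.0
position: [460.3, -101.8, 70.4]
ee_rot: [-0.699, 0.715, -0.001, 0.001]
contact_force: [0.5, 0.2, 0.5]
gripper_width: 40.0
```

```bash
python3 - <<'E'
from h import *
s=st()
E
```

```text
t 20.0 pos [ 460.3 -101.8   70.4] yaw_y 178.72 fixturn [0.0001 0.0035] F [0.5 0.2 0.5] M [ 0.02 -0.04 -0.01] w 40.0 j [ 0.13  0.32 -0.57  0.   -0.67 -0.15]
```

Released, with the drawer about 94 mm out. I lift straight up, move to the side and check.

>>> {"op": "servo_tool", "data": {
  "turn": [
    [0,0,0],
    [0,0,0],
    [0,0,0],
    [0,0,0],
    [0,0,0]
  ],
  "dp": [
    [0,0,0.03],
    [0,0,0.04],
    [0,0,0.05],
    [0,0,0.05],
    [0,0,0.03]
  ],
  "fingers": [0.04,0.04,0.04,0.04,0.04]
}}

```text
clock: 20.62
position: [457.5, -102.4, 274.1]
ee_rot: [-0.699, 0.715, 0.001, -0.002]
contact_force: [-0.5, -0.7, -0.3]
gripper_width: 39.9
```

>>> {"op": "servo_tool", "data": {
  "turn": [
    [0,0,0],
    [0,0,0],
    [0,0,0],
    [0,0,0],
    [0,0,0]
  ],
  "dp": [
    [0,-0.06,0],
    [0,-0.06,0],
    [0,-0.06,0],
    [0,-0.06,0],
    [0,0,0]
  ],
  "fingers": [0.04,0.04,0.04,0.04,0.04]
}}

```text
clock: 21.25
position: [459.2, -348.8, 278.2]
ee_rot: [-0.701, 0.713, -0.003, 0.001]
contact_force: [-0.5, 1.0, -0.5]
gripper_width: 39.8
```

```bash
python3 - <<'E'
from h import *
s=st(); c=cam('scene'); t=cam('top')
for q,z in (('drawer_handle',83),('amber_jar',80),('flask',50),('bowl',120),('square_key',110),('flat_key',140)): print(q,[(np.round(b['box']).tolist(),round(b['score'],2)) for b in search_frame(q,'top')[:2]])
print('handle pred 94mm',proj(t,(460,-101,83)))
i=np.hstack([cv2.resize(c['img'][90:210,170:310],(466,400),interpolation=cv2.INTER_CUBIC),cv2.resize(t['img'][95:295,250:400],(300,400),interpolation=cv2.INTER_CUBIC)]); save(i,'fin.png')
E
```

```text
t 21.25 pos [ 459.2 -348.8  278.2] yaw_y 179.03 fixturn [0.0023 0.0054] F [-0.5  1.  -0.5] M [0.07 0.01 0.  ] w 39.8 j [-0.37  0.27 -0.04  0.   -1.25  0.35]
drawer_handle [([292.0, 192.0, 72.0, 60.0], 0.73)]
amber_jar [([257.0, 263.0, 19.0, 18.0], 0.63), ([324.0, 107.0, 29.0, 33.0], 0.47)]
flask [([195.0, 144.0, 22.0, 21.0], 0.72)]
bowl [([326.0, 111.0, 31.0, 31.0], 0.81), ([161.0, 228.0, 32.0, 15.0], 0.62)]
square_key [([166.0, 229.0, 24.0, 15.0], 0.63)]
flat_key [([107.0, 262.0, 41.0, 28.0], 0.72), ([272.0, 153.0, 14.0, 21.0], 0.5)]
handle pred 94mm [330.17090671 246.10068611]
```

View pics/fin.png

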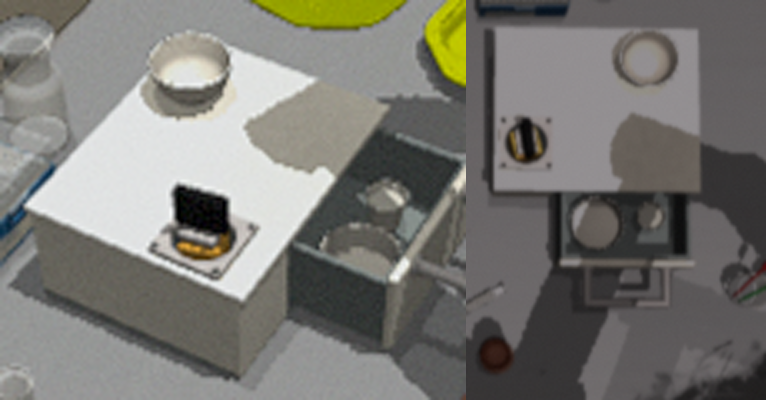

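```bash
python3 -c "
from bench import *
print(job_done())"
```

```text
the job is handed in; nothing more can be done
None
```

I carried out the whole task and handed it in at about 21 s of the 64 s limit; the hand-in gave no verdict.

- **Key:** I took the black flat key and pushed it in until its shoulder met the plug. I turned it clockwise about 1.5 rad at the tool, including the key's play. The torque rose to 0.37 N m at the stop, so I take the plug to be at or near its 1.31 rad stop. I then let go.
- **Drawer:** I pulled it open about 94 mm by arm travel, with about 2 N resistance, and let go.
- **Last look:** The scene and top pictures show the key upright and turned in the lock. The drawer stands open with its handle at about the predicted place, and the bowl, bottle, flask and square key are where they were. The arm is clear and touches nothing.
- **Disagreement:** On the way in, the wrist camera put the key about 4 mm off its expected place in the jaws. I corrected by the camera, and the key went in with no side force in y and at most about 3 N in x.

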